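# Set the mixture screw on a throttle body

### The job

Take the rejected intake trumpet (red band) off the top of the throttle body and put it in the red reject crate. Then turn the blue mixture thumbscrew clockwise until it seats, back it off a quarter turn, and finish still gripping the thumbscrew steadily in that position, without letting go. Leave the other things on the bench where they are.

Things in the scene. Friction and masses are not known exactly. Their poses are not given: they have to be found in the camera images.
- reject_mid (a point): Centre (on its axis, half-way up) of the rejected intake trumpet: white, hollow, 85 mm tall, with a red band; stands loose on the throttle body's top, so this point starts 122 mm above the bench. Flange below 68 mm wide, 6 mm thick; straight neck 46 mm wide up to 62 mm; flare to 60 mm wide at the top. Grip the neck here.
- reject: The same trumpet, about 160 g; origin at the centre of its underside, z up its axis. To keep the fingers clear of the thumbscrew, grip it with the fingers closing along the throttle body's y axis.
- throttle: Aluminium throttle body on a dark base plate (190 x 120 mm), fixed to the bench. Origin at bench level under the throat; z up. Flat top 86 mm square, 80 mm above the bench. The thumbscrew's upright axis is 75 mm from the origin along this body's x; its boss (32 mm wide) ends 84 mm above the bench, and the rest of the throttle body is lower.
- wing_grip (a point): Grip point of the mixture thumbscrew, on its axis, 111 mm above the bench. The wing is a blue upright bar 40 mm long, 12 mm thick, from 91 to 125 mm above the bench, on a brass disc 38 mm wide; a white dot marks one end. x lies along the bar towards the dot, z up; pinch it across its thickness from above. It turns with the screw and does not rise or sink.
- mix_screw (a joint): Turn of the thumbscrew, rad; grows clockwise seen from above (screwing in). 3.0 is fully seated, on a hard stop; it can be turned back freely. Starts 0.6 to 1.5 rad short of the seat. A quarter turn back from the seat is 1.43. Light friction (0.05 N m); stays where left. At value q the wing's x axis is the throttle body's x turned clockwise by q.
- crate: Red open-topped reject crate fixed to the bench, 220 mm (its x) by 200 mm (its y) outside, 90 mm high, walls and floor 6 mm thick. Origin at the centre of its underside. A small dark scrap collar already lies in it and does not matter.
- good_mid (a point): Centre, half-way up, of a sound plain white trumpet of the same shape without the red band, standing on the bench. Leave alone.
- driver_grip (a point): Handle of a screwdriver lying on the bench between the throttle body and the crate. Leave alone.
- tape: Yellow tape roll lying flat, 90 mm in diameter, 25 mm high; origin under its centre. Leave alone.
- can: Spray can standing, 54 mm in diameter, 150 mm tall; origin under its centre. Leave alone.
- spanner_grip (a point): Handle of a steel spanner lying on the bench. Leave alone.
- mug: Blue mug, 80 mm in diameter, 90 mm tall, standing; origin under its centre. Leave alone.
- torch: Black pocket torch lying on the bench, about 115 mm long, 34 mm thick; origin under its middle. Leave alone.
There are look-alikes about, which are no part of the job. What is shaped like the reject but pink is not meant. Several things have the shape of the throttle; the one meant has the colours described above.

How it is judged (in metres and radians):
On the way, in this order (a step that is already met when the one before it is completed fails the run):
1. the rejected trumpet lies released inside the reject crate (x of reject_mid in the frame of crate between -0.104 and 0.104 m and y of reject_mid in the frame of crate between -0.094 and 0.094 m and z of reject_mid in the frame of crate between 0 and 0.075 m and contact force between the fingers and reject below 0.1 N and linear speed of reject below 0.05 m/s), for 0.2 s.
2. the thumbscrew is turned in until it seats (value of joint mix_screw above 2.94 rad and contact force between the fingers and mix_screw above 1 N), for 0.1 s.
At the end, for the whole second after the job is handed in: Rejected trumpet at rest inside the crate, its centre below the rim, not touched by the fingers; the thumbscrew, having been seated within 0.06 rad, stands still a quarter turn back (joint 1.43 +/- 0.22 rad) with the fingers still gripping its wing with over 2 N (all of step 1 and value of joint mix_screw between 1.2092 and 1.6492 rad and velocity of joint mix_screw between -0.1 and 0.1 rad/s and contact force between the fingers and mix_screw above 2 N); the arm keeps its last pose, push and grip.
It fails at once if another thing on the bench (good trumpet, screwdriver, tape, can, spanner, mug, torch) is moved more than 40 mm (distance of any of good_mid, driver_grip, tape, can, spanner_grip, mug, torch from where it was at the start of the episode above 0.04 m).
It also fails if it takes over 61 s, if anything falls off the work surface, if the arm or the gripper's body presses on something with over 40 N, if the wrist force passes 120 N, or if a joint passes its speed limit or range.

### The arm

A 7-joint arm with a two-finger parallel gripper is mounted at the origin on the work surface. World frame = base frame: x ahead of the robot, y to its left, z up, the work surface at z = 0. Lengths are in m, angles in degrees, forces in N, time in s.
With the tool pointing down it reaches from about 0.425 to 0.875 m from the base axis. Payload 4.7 kg.
Tool frame: the origin (TCP) lies on the centre line of the jaws, within the pads' length; the fingertips stand 8 mm ahead of it and the grasp point (between the pads) lies 11 mm behind it; z points along the fingers, y is the direction in which the jaws open and shut (so a half turn about z gives the same grasp; the last joint's range is limited). The gripper opens to 87 mm and grips with 3 to 60 N. Pads are 19 mm wide; open, the fingers measure 117 mm over their backs; the gripper's body (75 mm by 190 mm) begins 51 mm behind the grasp point.
Start: joints at [-66.858, 18.392, -4.016, 83.108, 1.295, 78.541, -3.26], TCP at [0.247, 0.601, 0.231] pointing down, gripper open.
Joint ranges: [-163.93, 163.93], [-17.29, 119.83], [-79.2, 71.16], [3.27, 140.29], [-89.18, 269.18], [5.43, 117.66], [-154.24, 154.24]. Speed limits (degrees/s): [147.25, 147.25, 180, 180, 180, 180, 180].

### API

Orientations are given as [roll, pitch, yaw] about the fixed x, y, z axes, in that order (R = Rz(yaw) Ry(pitch) Rx(roll)).
In Python, from cell import env gives the robot as it stands. The module is installed in compiled form; this text tells all that it offers.
- The arm moves only by the tool move_arm, never from a script. Its argument "steps" is a list of rows, each a list of 2 entries, a list of its own where there are three numbers: the shift along the tool's x, y, z in m, then the turn about the tool's z in rad. A call has 1 to 20 rows; each row is the pose to reach, as a shift and turn from the pose commanded when the call began, along the tool's axes at that moment; what a row does not reach only later rows make up. A row lasts 1/8 s, in which the tool goes at most 62.5 mm and 10.7 degrees, less where a joint would pass 70% of its speed; a pose out of reach is approached as far as the arm can. A call with a gripper value outside its range is refused whole. "hand" is the closure, from -1 (fully open) to 1 (shut), set as the call begins (left out, the last holds). The fingers move at their own pace and stop on an object; "squeeze" is the grip in N (left out, the last holds). Time passes only in rows, so rows that repeat a pose let the fingers close. It gives the time, the measured TCP pose, the force and the opening at its end, in the units of the state.
- env.get_obs(): the state, without advancing time (a new reading comes with each control period).
- env.read_camera(name): name is "scene" or "side" or "wrist"; returns (picture, depth): 420x560x3 uint8, red, green, blue; 420x560 float32, m along the optical axis (not along the pixel's ray), 0 where there is no reading.
- env.calibration(name): a dict with "intrinsics" (3x3 intrinsics, pixels), "position" and "orientation" of the camera in the world; the wrist camera has in their place "mount" (4x4, takes a point from camera to tool coordinates, whose origin is the TCP and whose axes are the flange's). Camera axes: x right, y up, looking along -z (the intrinsics and any distortion apply to the point x, -y, -z); pixel columns grow to the right and rows downward; lengths in m; the calibration is good to about 2 mm. A picture is of the moment at which its call begins: read the wrist's pose just before it. calibration takes no time and is no camera call.
- env.sign_off(): hands the job in, once; it reports no verdict.
Trained networks look in the newest picture that a camera, given by its name, has taken for a name from the list of things; names that differ only in an ending like _2 or _b are one class to them, and where a whole thing is asked for, a point or a joint stands for the part that bears it (a point fixed in the world has none). Each returns a list of dicts, best first, with "conf" (0 to 1); they miss things now and then, are a little off and sometimes report something else, mostly with a low value. They report only what shows in the picture. A call takes as long as a camera call. They do not tell look-alikes from the thing itself.
- env.cut_out(camera, query): "region" (420x560 bool, what is visible of it) and "uv" ([column, row] in pixels, amid what is visible of it).
The state is a dict: "time_s": time; "qpos": joint angles; "joint_velocities": joint speeds; "effort": joint torques, N m; "tool_pos": TCP position; "tool_rot": TCP orientation; "force": force on the tool from outside, world axes, zero at the start; "wrist_torque": the same for the moment, N m; "grip_width": finger opening in m.
Only numpy, scipy, OpenCV 4.12 (cv2) and the standard library are available. Lean on these libraries where they do the work, as an engineer would, in place of code of your own. Each camera call takes 0.05 s, during which the arm holds its last target. There are 200 camera calls.

## Working session

There is one attempt and no reset: what is moved stays moved. The work goes in short steps, Python scripts to look and compute and a tool call to move; the robot and the scene stay as the last step left them, time stands still between calls to the robot, and variables do not carry over. Pictures are saved under pics/ and viewed, about 8 in all and at most 12, crops included, and the job is handed in when it is done.

Besides the shell and the picture viewer there is one more tool, called after "Call:" by a JSON object that holds its "op" and its "data", one argument or row to a line. move_arm: Moves the arm, as the interface text tells. Its arguments: {"type":"object","properties":{"steps":{"type":"array"},"hand":{"type":"number"},"squeeze":{"type":"number"}},"required":["steps"]}

```bash
mkdir -p pics; cat > h.py <<'E'
import numpy as np, cv2
from scipy.spatial.transform import Rotation as R
from cell import env
def campose(c,obs=None):
    k=env.calibration(c); K=np.array(k["intrinsics"])
    if c=="wrist":
        T=np.eye(4);T[:3,:3]=R.from_euler('xyz',obs["tool_rot"],degrees=True).as_matrix();T[:3,3]=obs["tool_pos"]
        return K,T@np.array(k["mount"]),k
    T=np.eye(4);o=np.array(k["orientation"],float)
    T[:3,:3]=o if o.shape==(3,3) else (R.from_quat(o) if o.size==4 else R.from_euler('xyz',o,degrees=True)).as_matrix()
    T[:3,3]=k["position"];return K,T,k
def cloud(depth,K,T):
    v,u=np.mgrid[:420,:560];d=depth
    p=np.stack([(u-K[0,2])/K[0,0]*d,-(v-K[1,2])/K[1,1]*d,-d],-1)
    return p@T[:3,:3].T+T[:3,3]
def look(c):
    o=env.get_obs();pic,d=env.read_camera(c);K,T,k=campose(c,o)
    return pic,d,cloud(d,K,T),o
def save(n,pic): cv2.imwrite(f"pics/{n}.png",pic[:,:,::-1])
E
python3 - <<'E'
from h import *
print(env.get_obs())
ims=[]
for c in("scene","side","wrist"):
    pic,d,P,o=look(c); print(c,env.calibration(c)); ims.append(pic)
    np.savez(f"{c}.npz",pic=pic,d=d,P=P)
    for q in("reject","throttle","crate","mix_screw"):
        for r in env.cut_out(c,q)[:4]:
            m=r["region"]&(d>0); print(c,q,round(r["conf"],2),np.round(r["uv"]),np.round(np.median(P[m],0),3) if m.any() else None, m.sum())
a=np.hstack(ims[:2]); save("s1",cv2.resize(a,(800,300)));save("scene",ims[0]);save("side",ims[1])
E
```

```text
{'time_s': 0.0, 'qpos': array([-66.85924074,  18.4392797 ,  -4.01549331,  83.17348312,
         1.29804875,  78.53880358,  -3.25958214]), 'joint_velocities': array([-0.00709116, -0.07265178,  0.00129078,  0.04819563,  0.04616139,
        0.12613946, -0.00857057]), 'effort': array([ 1.11997970e-04, -4.91273975e+01, -4.04015249e-01, -3.12527668e+01,
       -6.38532895e-02,  4.40177252e-02,  1.76597218e-04]), 'tool_pos': array([0.24685959, 0.60074283, 0.22947143]), 'tool_rot': array([-1.79893841e+02,  8.56642938e-03,  1.57669957e+02]), 'force': array([ 1.32386898,  1.06286344, -0.57021786]), 'wrist_torque': array([-6.38135978e-03, -1.53050039e-02,  5.87170764e-05]), 'grip_width': 0.08715304741361633}
scene {'intrinsics': array([[434.8961567 ,   0.        , 283.13161181],
       [  0.        , 434.8961567 , 204.20311414],
       [  0.        ,   0.        ,   1.        ]]), 'position': array([1.3273091 , 0.47285964, 0.93048043]), 'orientation': array([ 49.31803733,   0.19983301, 119.44551233])}
scene reject 0.59 [199. 189.] [ 0.506 -0.31   0.051] 488
scene reject 0.57 [240. 182.] [ 0.481
[... 947 characters left out ...]
27
side crate 0.91 [255. 196.] [0.499 0.206 0.04 ] 4199
side mix_screw 0.78 [201. 322.] [ 0.22  -0.304  0.107] 289
side mix_screw 0.47 [307. 257.] [ 0.54  -0.165  0.106] 188
wrist {'intrinsics': array([[310.1967051 ,   0.        , 275.0272308 ],
       [  0.        , 310.1967051 , 204.71119419],
       [  0.        ,   0.        ,   1.        ]]), 'mount': array([[-9.33172765e-04,  9.56072138e-01,  2.93129999e-01,
         8.10939951e-02],
       [ 9.99999288e-01,  6.74219132e-04,  9.84443679e-04,
        -1.21003026e-03],
       [ 7.43565319e-04,  2.93130709e-01, -9.56072087e-01,
        -1.54500357e-01],
       [ 0.00000000e+00,  0.00000000e+00,  0.00000000e+00,
         1.00000000e+00]])}
```

View pics/scene.png

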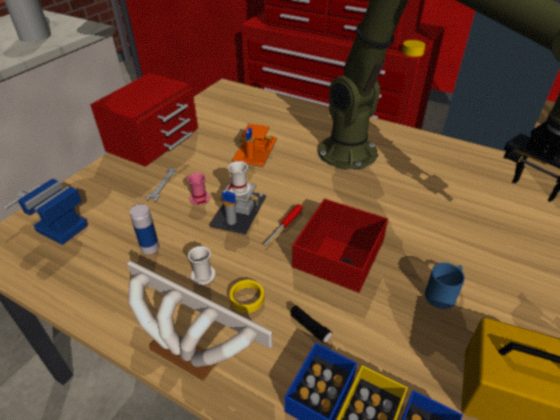

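```bash
cat >> h.py <<'E'
def move(obs,pos,yaw):
    """shift in tool axes & turn (rad, about tool z) from measured pose to pos,yaw(deg)"""
    M=R.from_euler('xyz',[180,0,obs["tool_rot"][2]],degrees=True).as_matrix()
    return np.round(M.T@(np.array(pos)-obs["tool_pos"]),4), np.round(np.radians((obs["tool_rot"][2]-yaw+180)%360-180),3)
E
python3 - <<'E'
from h import *
for c in("scene","side"):
    z=np.load(c+".npz");P=z["P"];pic=z["pic"].astype(int)
    m=(abs(P[...,0]-.48)<.17)&(abs(P[...,1]+.17)<.11)&(P[...,2]>.003)&(P[...,2]<.03)&(pic.sum(-1)<210)&(z["d"]>0)
    n,l,s,ce=cv2.connectedComponentsWithStats(m.astype(np.uint8));k=1+s[1:,4].argmax();q=P[l==k][:,:2].astype(np.float32)
    print(c,s[k,4],cv2.minAreaRect(q*1000))
    b=(pic[...,2]>pic[...,0]+50)&(P[...,2]>.09)&(P[...,2]<.13)&(np.hypot(P[...,0]-.545,P[...,1]+.158)<.04)
    print("wing",P[b].mean(0),cv2.minAreaRect((P[b][:,:2]*1000).astype(np.float32)))
    t=(P[...,2]>.155)&(P[...,2]<.175)&(np.hypot(P[...,0]-.474,P[...,1]+.173)<.05)
    print("rim",t.sum(),cv2.minEnclosingCircle((P[t][:,:2]*1000).astype(np.float32)))
o=env.get_obs()
print(move(o,[.5,.2,.23],12),move(o,[.475,-.173,.26],12))
E
```

```text
scene 758 ((490.04156494140625, -169.93893432617188), (188.64501953125, 125.73410034179688), 12.35171890258789)
wing [ 0.54910933 -0.15448479  0.11425215] ((547.10888671875, -154.62136840820312), (11.893392562866211, 37.87020492553711), 4.3120341300964355)
rim 135 ((469.4388427734375, -170.7637176513672), 31.42685317993164)
side 1068 ((484.63006591796875, -177.28538513183594), (189.48049926757812, 119.44369506835938), 10.310099601745605)
wing [ 0.54223092 -0.16448296  0.11722277] ((543.172119140625, -161.7149658203125), (11.283263206481934, 37.65291213989258), 6.2551116943359375)
rim 196 ((468.80413818359375, -172.19422912597656), 31.75213623046875)
(array([-0.3864, -0.275 ,  0.0006]), np.float64(2.542)) (array([-0.5051, -0.6295, -0.0294]), np.float64(2.542))
```

View pics/side.png

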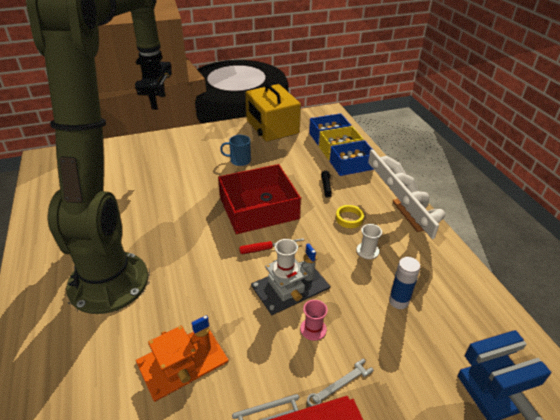

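Call:
{"op": "move_arm", "data": {
  "steps": [
    [[-0.05, -0.03, -0.03], 0.18],
    [[-0.1, -0.06, -0.03], 0.36],
    [[-0.15, -0.09, -0.03], 0.54],
    [[-0.2, -0.12, -0.03], 0.72],
    [[-0.25, -0.16, -0.03], 0.9],
    [[-0.29, -0.19, -0.03], 1.08],
    [[-0.34, -0.23, -0.03], 1.26],
    [[-0.38, -0.27, -0.03], 1.44],
    [[-0.4, -0.32, -0.03], 1.62],
    [[-0.42, -0.37, -0.03], 1.8],
    [[-0.44, -0.42, -0.03], 1.98],
    [[-0.45, -0.47, -0.03], 2.16],
    [[-0.47, -0.52, -0.03], 2.34],
    [[-0.49, -0.57, -0.03], 2.5],
    [[-0.5, -0.62, -0.03], 2.54],
    [[-0.5, -0.63, -0.03], 2.54],
    [[-0.5, -0.63, -0.03], 2.54],
    [[-0.5, -0.63, -0.03], 2.54]
  ],
  "hand": -1,
  "squeeze": 20
}}

```text
time_s: 3.0
tool_pos: [0.4707, -0.1695, 0.2605]
tool_rot: [-180.0, -0.0, 12.3]
force: [-0.4, -0.7, -0.1]
grip_width: 0.087
```

```bash
python3 - <<'E'
from h import *
pic,d,P,o=look("wrist");save("w1",pic);np.savez("w1.npz",pic=pic,d=d,P=P)
print(o["time_s"],o["tool_pos"],o["tool_rot"])
p=pic.astype(int)
z=P[...,2]
t=(z>.155)&(z<.175)&(np.hypot(P[...,0]-.470,P[...,1]+.172)<.05)
print("rim",t.sum(),cv2.minEnclosingCircle((P[t][:,:2]*1000).astype(np.float32)))
b=(p[...,2]>p[...,0]+50)&(z>.09)&(z<.13)&(np.hypot(P[...,0]-.545,P[...,1]+.158)<.04)
print("wing",b.sum(),cv2.minAreaRect((P[b][:,:2]*1000).astype(np.float32)),P[b].max(0))
m=(abs(P[...,0]-.48)<.17)&(abs(P[...,1]+.17)<.11)&(z>.003)&(z<.03)&(p.sum(-1)<210)&(d>0)
print(m.sum(),cv2.minAreaRect((P[m][:,:2]*1000).astype(np.float32)))
E
```

```text
3.0 [ 0.47068537 -0.16951312  0.26047148] [-1.79961022e+02 -1.31655993e-02  1.23170409e+01]
rim 1587 ((468.7867431640625, -173.2108154296875), 29.655202865600586)
wing 457 ((543.9479370117188, -158.90628051757812), (10.759294509887695, 38.16999435424805), 7.874183177947998) [ 0.55153681 -0.13955646  0.1273509 ]
2760 ((485.19415283203125, -172.15621948242188), (187.94439697265625, 118.0398941040039), 12.30172348022461)
```

View pics/w1.png

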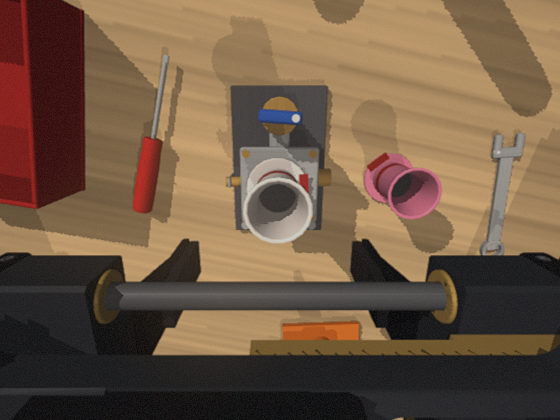

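Call:
{"op": "move_arm", "data": {
  "steps": [
    [[-0.002, 0.003, 0.03], 0],
    [[-0.002, 0.003, 0.08], 0],
    [[-0.002, 0.003, 0.12], 0],
    [[-0.002, 0.003, 0.15], 0],
    [[-0.002, 0.003, 0.15], 0],
    [[-0.002, 0.003, 0.15], 0]
  ]
}}

```text
time_s: 3.8
tool_pos: [0.4699, -0.1744, 0.1117]
tool_rot: [180.0, -0.1, 12.2]
force: [0.8, -0.7, 0.8]
grip_width: 0.0871
```

Call:
{"op": "move_arm", "data": {
  "steps": [
    [[0, 0, 0], 0],
    [[0, 0, 0], 0],
    [[0, 0, 0], 0],
    [[0, 0, 0], 0],
    [[0, 0, 0], 0],
    [[0, 0, 0], 0],
    [[0, 0, 0], 0],
    [[0, 0, 0], 0]
  ],
  "hand": 1,
  "squeeze": 20
}}

```text
time_s: 4.8
tool_pos: [0.4689, -0.1745, 0.1107]
tool_rot: [-180.0, -0.0, 12.1]
force: [-1.5, 3.0, 1.9]
grip_width: 0.0484
```

Call:
{"op": "move_arm", "data": {
  "steps": [
    [[0, 0, -0.02], 0],
    [[0, 0, -0.06], 0],
    [[0, 0, -0.1], 0],
    [[0, 0, -0.13], 0],
    [[0, 0, -0.13], 0],
    [[0, 0, -0.13], 0]
  ]
}}

```text
time_s: 5.55
tool_pos: [0.468, -0.1749, 0.2391]
tool_rot: [-180.0, 0.1, 12.1]
force: [-0.3, 0.5, -2.7]
grip_width: 0.0487
```

```bash
python3 - <<'E'
from h import *
z=np.load("scene.npz")["P"]
for c in("scene","side"):
    D=np.load(c+".npz");P=D["P"];p=D["pic"].astype(int)
    m=(P[...,2]>.082)&(P[...,2]<.1)&(np.hypot(P[...,0]-.49,P[...,1]-.2)<.2)&(p[...,0]>p[...,1]+50)
    print(cv2.minAreaRect((P[m][:,:2]*1000).astype(np.float32)))
pic,d,P,o=look("side");save("s2",pic[100:400,150:450]);print(o["tool_pos"],o["tool_rot"],o["grip_width"],o["force"])
print(move(o,[.495,.2,.24],o["tool_rot"][2]))
E
```

```text
((498.1658020019531, 187.182861328125), (226.01426696777344, 200.35093688964844), 2.3064868450164795)
((497.35577392578125, 184.56716918945312), (221.80931091308594, 207.6664276123047), 2.009007215499878)
[ 0.46799579 -0.17487633  0.23906756] [-1.79974033e+02  1.11501509e-01  1.21209169e+01] 0.048677091894115634 [-0.31976379  0.52872887 -2.74170699]
(array([ 0.1051, -0.3608, -0.0009]), np.float64(0.0))
```

View pics/s2.png

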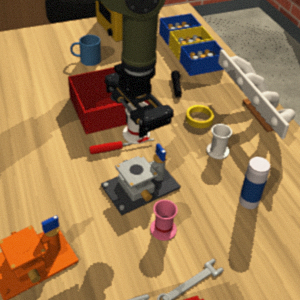

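```bash
python3 - <<'E'
from h import *
for c in("scene","side"):
    D=np.load(c+".npz");P=D["P"];p=D["pic"].astype(int)
    m=(abs(P[...,0]-.498)<.095)&(abs(P[...,1]-.186)<.085)&(P[...,2]<.08)&(p[...,0]<p[...,1]+40)&(P[...,2]>0)&(D["d"]>0)
    q=P[m];print(m.sum(),np.percentile(q,[2,50,98],axis=0).round(3))
o=env.get_obs();print(move(o,[.498,.186,.24],12.12))
E
```

```text
39 [[0.512 0.207 0.007]
 [0.523 0.222 0.013]
 [0.529 0.238 0.016]]
60 [[0.517 0.201 0.009]
 [0.534 0.216 0.014]
 [0.552 0.238 0.019]]
(array([ 0.1053, -0.3463, -0.0012]), np.float64(0.0))
```

Call:
{"op": "move_arm", "data": {
  "steps": [
    [[0.01, -0.04, 0], 0],
    [[0.02, -0.09, 0], 0],
    [[0.03, -0.14, 0], 0],
    [[0.04, -0.19, 0], 0],
    [[0.05, -0.24, 0], 0],
    [[0.06, -0.29, 0], 0],
    [[0.068, -0.325, 0], 0],
    [[0.068, -0.333, 0], 0],
    [[0.068, -0.333, 0], 0],
    [[0.068, -0.333, 0.04], 0],
    [[0.068, -0.333, 0.09], 0],
    [[0.068, -0.333, 0.14], 0],
    [[0.068, -0.333, 0.18], 0],
    [[0.068, -0.333, 0.195], 0],
    [[0.068, -0.333, 0.195], 0],
    [[0.068, -0.333, 0.195], 0]
  ]
}}

```text
time_s: 7.6
tool_pos: [0.4669, 0.1652, 0.0473]
tool_rot: [-180.0, -0.2, 12.1]
force: [-0.5, 0.8, -1.5]
grip_width: 0.0489
```

Call:
{"op": "move_arm", "data": {
  "steps": [
    [[0, 0, 0], 0],
    [[0, 0, 0], 0],
    [[0, 0, 0], 0],
    [[0, 0, 0], 0],
    [[0, 0, 0], 0],
    [[0, 0, 0], 0]
  ],
  "hand": -1
}}

```text
time_s: 8.35
tool_pos: [0.4653, 0.165, 0.0455]
tool_rot: [180.0, 0.0, 12.1]
force: [0.9, 0.1, -0.1]
grip_width: 0.0863
```

Call:
{"op": "move_arm", "data": {
  "steps": [
    [[0, 0, -0.02], 0],
    [[0, 0, -0.06], 0],
    [[0, 0, -0.11], 0],
    [[0, 0, -0.16], 0],
    [[0, 0, -0.2], 0],
    [[0, 0, -0.2], 0]
  ]
}}

```text
time_s: 9.1
tool_pos: [0.4672, 0.1658, 0.2492]
tool_rot: [-179.9, -0.4, 12.1]
force: [-0.1, -0.3, -1.0]
grip_width: 0.0872
```

```bash
python3 - <<'E'
from h import *
pic,d,P,o=look("side");w,dw,Pw,o=look("wrist")
save("s3",np.hstack([cv2.resize(pic[100:310,150:430],(400,300)),cv2.resize(w,(400,300))]))
m=(abs(P[...,0]-.49)<.09)&(abs(P[...,1]-.186)<.08)&(pic.min(-1)>120);print(m.sum(),np.percentile(P[m],[2,50,98],axis=0).round(3))
print(o["tool_pos"],o["tool_rot"],o["grip_width"],o["time_s"],o["qpos"])
# wing: tool yaw = 12.1-94+180
for pos in([.5,.0,.24],[.544,-.159,.21]): print(move(o,pos,98))
E
```

```text
157 [[0.441 0.136 0.012]
 [0.475 0.181 0.085]
 [0.495 0.193 0.095]]
[0.46601441 0.16530628 0.24692148] [-1.79937854e+02 -1.68746253e-01  1.21355859e+01] 0.08717832146011467 9.15 [ -42.13144021   -1.81098662   19.22149966  104.01540228    0.5803639
   77.51790671 -100.90680073]
(array([-0.0015,  0.1688,  0.0069]), np.float64(-1.499))
(array([0.0081, 0.3335, 0.0369]), np.float64(-1.499))
```

View pics/s3.png

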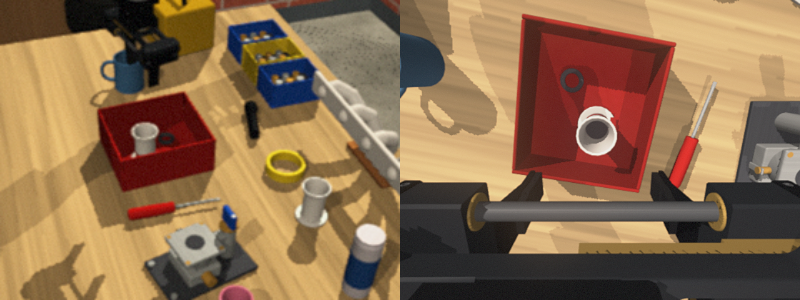

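Call:
{"op": "move_arm", "data": {
  "steps": [
    [[0, 0.04, 0], -0.18],
    [[0, 0.09, 0], -0.36],
    [[0, 0.14, 0], -0.54],
    [[0, 0.18, 0], -0.72],
    [[0, 0.22, 0], -0.9],
    [[0.005, 0.26, 0], -1.08],
    [[0.008, 0.3, 0.01], -1.26],
    [[0.008, 0.333, 0.02], -1.44],
    [[0.008, 0.333, 0.037], -1.5],
    [[0.008, 0.333, 0.037], -1.5],
    [[0.008, 0.333, 0.037], -1.5],
    [[0.008, 0.333, 0.037], -1.5]
  ]
}}

```text
time_s: 10.7
tool_pos: [0.5434, -0.1583, 0.209]
tool_rot: [180.0, -0.0, 98.1]
force: [-0.1, -0.2, 0.7]
grip_width: 0.0872
```

```bash
python3 - <<'E'
from h import *
pic,d,P,o=look("wrist");save("w2",pic)
p=pic.astype(int);z=P[...,2]
b=(p[...,2]>p[...,0]+50)&(z>.09)&(z<.132)&(np.hypot(P[...,0]-.545,P[...,1]+.158)<.04)
print("wing",b.sum(),P[b].max(0));b&=z>.115
r=cv2.minAreaRect((P[b][:,:2]*1000).astype(np.float32));print(r)
print(o["tool_pos"],o["tool_rot"],o["qpos"],move(o,[r[0][0]/1e3,r[0][1]/1e3,.104],97.5))
E
```

```text
wing 596 [ 0.55118678 -0.13800454  0.12714318]
((543.533935546875, -157.49148559570312), (10.567727088928223, 38.5124626159668), 8.4735689163208)
[ 0.54343448 -0.15830644  0.20901351] [ 1.79953019e+02 -5.31669218e-03  9.81060791e+01] [-20.92758569   9.90386697  38.76117735  98.38279743  -6.46049185
  73.92141597  27.31234052] (array([0.0008, 0.0002, 0.105 ]), np.float64(0.011))
```

View pics/w2.png

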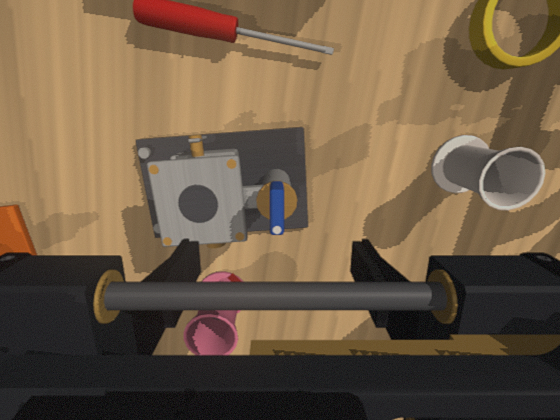

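Call:
{"op": "move_arm", "data": {
  "steps": [
    [[0.001, 0, 0.03], 0],
    [[0.001, 0, 0.07], 0],
    [[0.001, 0, 0.095], 0],
    [[0.001, 0, 0.104], 0],
    [[0.001, 0, 0.104], 0],
    [[0.001, 0, 0.104], 0]
  ]
}}

```text
time_s: 11.5
tool_pos: [0.544, -0.1581, 0.106]
tool_rot: [179.9, 0.0, 98.1]
force: [1.0, -0.8, 0.2]
grip_width: 0.0871
```

Call:
{"op": "move_arm", "data": {
  "steps": [
    [[0, 0, 0], 0],
    [[0, 0, 0], 0],
    [[0, 0, 0], 0],
    [[0, 0, 0], 0],
    [[0, 0, 0], 0],
    [[0, 0, 0], 0],
    [[0, 0, 0], 0],
    [[0, 0, 0], 0],
    [[0, 0, 0], 0],
    [[0, 0, 0], 0]
  ],
  "hand": 1,
  "squeeze": 25
}}

```text
time_s: 12.75
tool_pos: [0.5446, -0.1576, 0.1047]
tool_rot: [179.8, 0.1, 98.1]
force: [6.1, -0.3, -4.8]
grip_width: 0.0119
```

Call:
{"op": "move_arm", "data": {
  "steps": [
    [[0, 0, 0], 0.12],
    [[0, 0, 0], 0.25],
    [[0, 0, 0], 0.38],
    [[0, 0, 0], 0.5],
    [[0, 0, 0], 0.63],
    [[0, 0, 0], 0.76],
    [[0, 0, 0], 0.88],
    [[0, 0, 0], 1.0],
    [[0, 0, 0], 1.1],
    [[0, 0, 0], 1.2],
    [[0, 0, 0], 1.25],
    [[0, 0, 0], 1.25],
    [[0, 0, 0], 1.25]
  ]
}}

```text
time_s: 14.38
tool_pos: [0.5446, -0.1577, 0.1047]
tool_rot: [179.9, -0.2, 26.5]
force: [5.5, -0.9, -4.4]
grip_width: 0.0122
```

```bash
python3 - <<'E'
from h import *
o=env.get_obs();print(o["tool_pos"],o["tool_rot"],o["wrist_torque"],o["force"],o["grip_width"],o["qpos"])
E
```

```text
[ 0.54464697 -0.15769257  0.10473352] [ 1.79876022e+02 -1.60807044e-01  2.64804282e+01] [-0.14879419 -1.06815057 -0.00816592] [ 5.53050231 -0.92193332 -4.41033869] 0.012224993377805997 [-28.87603331  18.42758315  49.77407447 105.42570876 -15.73239732
  63.11589521 -36.90538882]
```

Call:
{"op": "move_arm", "data": {
  "steps": [
    [[0, 0, 0], 0.05],
    [[0, 0, 0], 0.1],
    [[0, 0, 0], 0.14],
    [[0, 0, 0], 0.17],
    [[0, 0, 0], 0.17],
    [[0, 0, 0], 0.17],
    [[0, 0, 0], 0.17]
  ]
}}

```text
time_s: 15.25
tool_pos: [0.5444, -0.1578, 0.1048]
tool_rot: [179.9, -0.1, 16.9]
force: [5.7, -0.9, -4.8]
grip_width: 0.0125
```

```bash
python3 - <<'E'
from h import *
o=env.get_obs();print(o["tool_pos"],o["tool_rot"],o["wrist_torque"],o["force"],o["grip_width"],o["effort"])
E
```

```text
[ 0.54444685 -0.15776372  0.10476222] [ 1.79890543e+02 -1.38311050e-01  1.68547279e+01] [-0.30220763 -1.06098073  0.57363771] [ 5.65242108 -0.91102344 -4.78848981] 0.012517388210344878 [  0.90961872 -34.01786327   9.22279894 -25.87270617   0.24141801
   1.80639468  -0.53862356]
```

Call:
{"op": "move_arm", "data": {
  "steps": [
    [[0, 0, 0], 0.03],
    [[0, 0, 0], 0.03],
    [[0, 0, 0], 0.03]
  ]
}}

```text
time_s: 15.62
tool_pos: [0.5444, -0.1578, 0.1048]
tool_rot: [179.9, -0.1, 15.1]
force: [5.3, -0.5, -4.2]
grip_width: 0.013
```

```bash
python3 - <<'E'
from h import *
pic,d,P,o=look("wrist");save("w3",pic[100:330,140:420])
print(o["tool_rot"],o["wrist_torque"],o["grip_width"],o["qpos"])
p=pic.astype(int);z=P[...,2]
b=(p[...,2]>p[...,0]+50)&(z>.08)&(z<.132)&(np.hypot(P[...,0]-.544,P[...,1]+.158)<.04)
print(b.sum(),cv2.minAreaRect((P[b][:,:2]*1000).astype(np.float32)) if b.any() else 0)
E
```

```text
[ 1.79901478e+02 -1.33323427e-01  1.51216717e+01] [-0.25729939 -0.92825919  0.51795637] 0.012968920117037541 [-30.56208581  19.06912877  51.97143085 105.46835607 -16.73043863
  63.34459738 -47.41214342]
1286 ((544.224853515625, -157.38583374023438), (39.5886344909668, 12.962989807128906), 20.070512771606445)
```

View pics/w3.png

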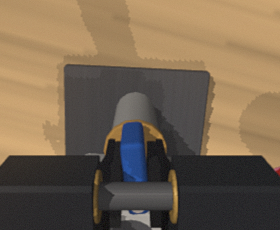

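Call:
{"op": "move_arm", "data": {
  "steps": [
    [[0, 0, 0], -0.1],
    [[0, 0, 0], -0.22],
    [[0, 0, 0], -0.34],
    [[0, 0, 0], -0.46],
    [[0, 0, 0], -0.58],
    [[0, 0, 0], -0.7],
    [[0, 0, 0], -0.82],
    [[0, 0, 0], -0.94],
    [[0, 0, 0], -1.06],
    [[0, 0, 0], -1.18],
    [[0, 0, 0], -1.3],
    [[0, 0, 0], -1.42],
    [[0, 0, 0], -1.52],
    [[0, 0, 0], -1.6],
    [[0, 0, 0], -1.64],
    [[0, 0, 0], -1.64],
    [[0, 0, 0], -1.64],
    [[0, 0, 0], -1.64],
    [[0, 0, 0], -1.64]
  ]
}}

```text
time_s: 18.05
tool_pos: [0.5447, -0.1582, 0.1048]
tool_rot: [179.8, 0.1, 109.0]
force: [6.1, -1.3, -4.7]
grip_width: 0.0114
```

```bash
python3 - <<'E'
from h import *
pic,d,P,o=look("wrist");s,ds,Ps,_=look("side")
save("w4",np.hstack([cv2.resize(pic,(400,300)),cv2.resize(s[100:310,150:430],(400,300))]))
print(o["time_s"],o["tool_pos"],o["tool_rot"],o["wrist_torque"],o["force"],o["grip_width"])
p=pic.astype(int);z=P[...,2]
b=(p[...,2]>p[...,0]+50)&(z>.08)&(z<.132)&(np.hypot(P[...,0]-.544,P[...,1]+.158)<.04)
print(b.sum(),cv2.minAreaRect((P[b][:,:2]*1000).astype(np.float32)) if b.any() else 0)
E
```

```text
18.05 [ 0.54473279 -0.15819744  0.10478935] [1.79811025e+02 1.36843834e-01 1.08984311e+02] [-0.23966021 -1.40570075  0.05265673] [ 6.09856545 -1.30323208 -4.70296745] 0.011442401080941333
1193 ((543.7390747070312, -157.21080017089844), (11.131601333618164, 38.378082275390625), 20.317060470581055)
```

View pics/w4.png

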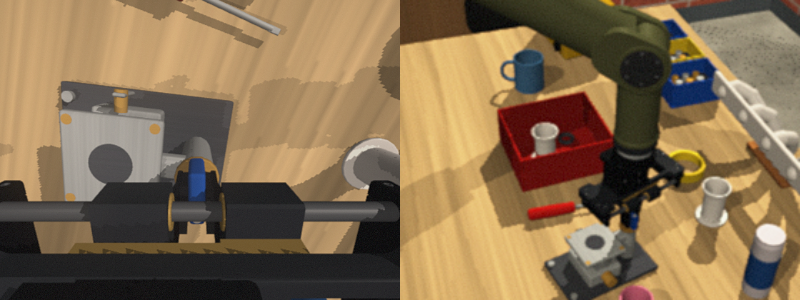

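```bash
python3 -c "
from h import *
o=env.get_obs();print(o['joint_velocities'],o['grip_width']);print(env.sign_off())"
```

```text
[ 0.03166533  0.01976498  0.01369102 -0.06465087 -0.00316189 -0.11299807
  0.04754946] 0.011596791219571715
the job is handed in; nothing more can be done
None
```

I put the red-banded trumpet in the reject crate, seated the thumbscrew, backed it off a quarter turn and handed the job in with the thumbscrew still gripped. No verdict was reported.

- **Trumpet:** it stands upright and released in the crate beside the scrap collar. Its top measured about 0.09 m, so its centre is below the rim.
- **Seating:** the wrist torque reached about 0.57 N m against 0.05 N m of friction. The wing measured 20.1° against an expected 20.2° at the seat. The tool slipped about 5° past the wing there, but the fingers and wing agreed again, to within about 1°, after backing off.
- **Final position:** the wing measured 110.3°, which is a joint value of about 1.43 rad. The fingers were closed on it at about 11.5 mm with the grip set to 25 N, and the arm was still.
- **Other things:** the side picture shows no sign that the mug, tape, can, good trumpet or screwdriver were disturbed. I did not measure their positions, and I did not check the torch or spanner at the end.

No check failed. The clock was at about 18 s of the 61 s allowed.

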